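# Lever open the tube case and show the red tube's base to the reader

## Task

Lever up the clear cover of the tube case by its blue front lip with the spatula and open it right back, then lay the spatula on the bench, without dropping it. Take out the red-capped tube and hold it up to the reader with the code on its base squarely facing the round window, centred on it and about 6 cm away from it. Finish while still holding the tube there, steady and clear of everything, and leave the other two tubes, the amber bottle and the white jar as they are.

Things in the scene. Friction and masses are not known exactly. Their poses are not given: they have to be found in the camera images.
- case_deck (a point): Fixed white tube case, base 130 (x) x 150 (y) x 30 mm high. Point: centre of its flat top, the deck, 30 mm above the bench. x runs from front (lip) to rear (hinge), z up. Three tube pockets at x = -22, y = -45, 0, 45 mm. In front, from x = -65 to -100 mm, a step 20 mm high: between it and the shut cover's lip is a slot 10 mm high, 20 mm deep.
- cover (a joint): Angle of the clear hinged cover: 0 shut, 2.1 rad opened fully back (past upright, leaning away). The hinge is stiff, the cover stays at whatever angle it is left; lifting it at the lip takes about 1 to 2 N.
- cover_hinge (a point): Middle of the hinge line at the base's rear upper edge (65 mm behind the deck's centre, 30 mm above the bench). Frame turns with the cover (shut: axes as the case's). Cover: clear box-shaped shell, 130 mm deep from hinge to front, 150 wide, 74 high, open below, wall 3 mm, 120 g. Opened right back it stands on end behind the hinge; short of that its lip is in the way of a hand over the tubes.
- cover_lip (a point): Middle of the lower front edge of the cover's blue lip, 150 mm from the hinge line. The lip is a flat tab 80 mm wide, 5 mm thick, standing out 20 mm from the cover's front wall; its underside is level with this point (30 mm above the bench when shut). Frame turns with the cover.
- spatula_grip (a point): Spatula lying on the bench: green handle 90 long, 14 wide, 16 mm high; steel blade 18 wide, 2.5 mm thick; about 80 g. Point: near its balance, in the handle, 8 mm above its underside, 30 mm behind the handle's front end. x points to the blade tip, z up. The blade is at this same height, its tip 110 mm ahead; 80 mm of it stand free.
- spatula_tip (a point): Middle of the end of the spatula blade, at half its thickness.
- red_mid (a point): Sample tube with a red cap: straight cylinder 20 mm in diameter (cap collar 21 mm) and 80 mm long, the top 22 mm being the cap, about 30 g; the point is its centre, half-way up. Its flat base stands in a 16 mm deep pocket: 64 mm stand above the deck and this centre is 24 mm above the deck. z points from base to cap.
- red_base (a point): Centre of the base of the red-capped tube (black code square), 40 mm below its centre. z points towards the cap.
- blue_mid (a point): The same tube with a blue cap (leave it in its pocket). Its flat base stands in a 16 mm deep pocket: 64 mm stand above the deck and this centre is 24 mm above the deck. z points from base to cap.
- yellow_mid (a point): The same tube with a yellow cap (leave it in its pocket). Its flat base stands in a 16 mm deep pocket: 64 mm stand above the deck and this centre is 24 mm above the deck. z points from base to cap.
- window (a point): Centre of the round black window (52 mm, orange rim) of the fixed reader: white head 80 x 80 x 40 mm on a grey foot 120 x 100 mm. The window is 100 mm above the bench. z points straight out of it along the line of sight: up, leaning 0.5 rad (29 degrees) from vertical towards the reader's front, roughly towards the robot.
- scan_point (a point): The point in the air 60 mm straight out from the window where the tube's base must be; z points along the line of sight, away from the window. The tube's z must be along this z (cap away from the window); the turn about that axis is free.
- amber: Amber bottle with a white cap, 56 mm in diameter, 110 mm high, standing on the bench; origin at the centre of its underside. Leave alone.
- jar: White jar with a blue cap, 64 mm in diameter, 75 mm high, standing on the bench; origin at the centre of its underside. Leave alone.
Mind the look-alikes: they are no part of the job. Leave any green, pink or yellow look-alike of the part that bears window alone.

How it is judged:
On the way, in this order (a step that is already met when the one before it is completed fails the run):
1. the cover is levered up with the spatula (value of joint cover above 0.25 rad and contact force between spatula and cover above 0.2 N), for 0.05 s.
2. the cover is open right back and the spatula lies on the bench, let go (value of joint cover above 1.5 rad and height (world z) of spatula_grip below 0.02 m and contact force between the fingers and spatula below 0.1 N), for 0.2 s.
3. the red tube is lifted out of the case (z of red_base in the frame of case_deck above 0.02 m and contact force between the fingers and tube_red above 0.5 N), for 0.2 s.
At the end, for the whole second after the job is handed in: Red tube held still in the fingers, touching nothing else, base within 20 mm of the scan point, axis within 0.2 rad of the line of sight, cap outwards; cover open beyond 1.5 rad; spatula let go on the bench; other tubes within 12 mm, bottle and jar within 30 mm of their starts, upright (all of step 2 and distance between red_base and scan_point below 0.02 m and angle between the z axis of red_base and the z axis of scan_point, either way round below 0.2 rad and angle between red_base's own z axis and vertical below 1 rad and contact force between the fingers and tube_red above 0.5 N and contact force between tube_red and reader below 0.1 N and contact force between tube_red and case below 0.1 N and contact force between tube_red and spatula below 0.1 N and contact force between tube_red and table below 0.1 N and linear speed of tube_red below 0.03 m/s and distance of each of blue_mid, yellow_mid from where it was at the start of the episode below 0.012 m and angle between each of blue_mid, yellow_mid's own z axis and vertical below 0.2 rad and distance of each of amber, jar from where it was at the start of the episode below 0.03 m and angle between each of amber, jar's own z axis and vertical below 0.3 rad); the arm keeps its last pose, push and grip.
It fails at once if one of the other tubes is moved by more than 12 mm, or the bottle or jar by more than 30 mm, or one of them is tipped (not (distance of each of blue_mid, yellow_mid from where it was at the start of the episode below 0.012 m and angle between each of blue_mid, yellow_mid's own z axis and vertical below 0.2 rad and distance of each of amber, jar from where it was at the start of the episode below 0.03 m and angle between each of amber, jar's own z axis and vertical below 0.3 rad)).
It fails at once if the spatula is dropped: let go more than 80 mm above the bench (height (world z) of spatula_grip above 0.08 m and contact force between the fingers and spatula below 0.05 N).
It fails at once if the red tube is dropped: out of its pocket and not in the fingers (z of red_base in the frame of case_deck above 0.02 m and contact force between the fingers and tube_red below 0.05 N).
It also fails if it takes over 64 s, if anything falls off the work surface, if the arm or the gripper's body presses on something with over 40 N, if the wrist force passes 120 N, or if a joint passes its speed limit or range.

## Robot

A 6-joint arm with a two-finger parallel gripper is mounted at the origin on the work surface. World frame = base frame: x ahead of the robot, y to its left, z up, the work surface at z = 0. Lengths are in m, angles in rad, forces in N, time in s.
With the tool pointing down it reaches from about 0.425 to 0.95 m from the base axis. Payload 3.5 kg.
Tool frame: the origin (TCP) lies at the very end of the fingers, on their centre line; the grasp point (between the pads) lies 19 mm behind it (ctrl.grip_point_offset is the distance from the TCP to the grasp point, in m); z points along the fingers, y is the line along which they close (so a half turn about z gives the same grasp; the last joint's range is limited). The gripper opens to 85 mm and grips with 20 to 120 N. Pads are 22 mm wide; open, the fingers measure 114 mm over their backs; the gripper's body (76 mm by 85 mm) begins 54 mm behind the grasp point. The pads swing forward as they close: fully open they stand 13 mm farther back than shut.
Start: joints at [1.191, 0.286, 1.577, -0, 1.279, -0.15], TCP at [0.154, 0.657, 0.231] pointing down, gripper open.
Joint ranges: [-2.77, 2.77], [-0.9, 2.22], [0.21, 2.48], [-1.53, 4.67], [0.24, 2.81], [-2.84, 2.84]. Speed limits (rad/s): [2.79, 2.79, 3.14, 3.14, 3.14, 3.14].

## Interface

Orientations are given as a unit quaternion [x, y, z, w].
In Python, from plant import telemetry, vision, ctrl gives the robot as it stands.
- The arm moves only by the tool arm_command, never from a script. Its argument "series" is one flat list of numbers, 7 for each row, row after row: the shift along the tool's x, y, z in cm, then the turn, a rotation vector about the tool's x, y, z in degrees, then the closure, from 0 (fully open) to 1 (shut). A call has 1 to 10 rows; each row is the pose to reach, as a shift and turn from the pose commanded when the call began, along the tool's axes at that moment; what a row does not reach only later rows make up. A row lasts 1/12 s, in which the tool goes at most 41.7 mm and 7.16 degrees, less where a joint would pass 70% of its speed; a pose out of reach is approached as far as the arm can. A call with a gripper value outside its range is refused whole. The fingers move at their own pace and stop on an object; "force" is the grip in N (left out, the last holds). Time passes only in rows, so rows that repeat a pose let the fingers close. It gives the time, the measured TCP pose, the force, the opening and the grip force at its end, in the units of the state.
- telemetry.get_state(): the state, without advancing time (a new reading comes with each control period).
- vision.read_camera(name): name is "scene" or "top"; returns a dict with "color" (480x640x3 uint8, blue, green, red), "K" (3x3 intrinsics, pixels), "rvec" (rotation vector, rad) and "tvec" (3), from world to camera coordinates, as OpenCV has them. Camera axes: x right, y down, z forward; pixel columns grow to the right and rows downward; lengths in m; the calibration is good to about 2 mm. A picture is of the moment at which its call begins. There is no depth.
- ctrl.sign_off(): hands the job in; it is judged then, once.
The state is a dict: "time": time; "qpos": joint angles; "dq": joint speeds; "joint_efforts": joint torques, N m; "eef_pos": TCP position; "tcp_rot": TCP orientation; "contact_force": force on the tool from outside, world axes, zero at the start; "wrist_torque": the same for the moment, N m; "opening": opening from 0.0 (shut) to 1.0 (fully open); "finger_force": force on a finger pad.
Only numpy, scipy, OpenCV 4.12 (cv2) and the standard library are available. Lean on these libraries where they do the work, as an engineer would, in place of code of your own. Each camera call takes 0.05 s, during which the arm holds its last target. There are 200 camera calls.

## Working session

There is one attempt and no reset: what is moved stays moved. The work goes in short steps, Python scripts to look and compute and a tool call to move; the robot and the scene stay as the last step left them, time stands still between calls to the robot, and variables do not carry over. Pictures are saved under pics/ and viewed, at most 10 in all, crops included, and the job is handed in when it is done.

Besides the shell and the picture viewer there is one more tool, called after ">>>" as a command line: name --argument value ..., lists and objects as JSON in quotes. arm_command: Moves the arm, as the interface text tells. Its arguments: {"type":"object","properties":{"series":{"type":"array","items":{"type":"number"}},"force":{"type":"number"}},"required":["series"]}

```bash
mkdir -p pics; ls; python3 - <<'E'
from plant import telemetry, vision, ctrl
import cv2, numpy as np
print(telemetry.get_state())
for n in("scene","top"):
    r=vision.read_camera(n); cv2.imwrite(f"pics/{n}0.png",r["color"]); print(n,r["K"],r["rvec"],r["tvec"])
    R=cv2.Rodrigues(np.array(r["rvec"]))[0]; print("cam pos",-R.T@np.array(r["tvec"]).ravel())
E
```

```text
pics
{'time': 0.0, 'qpos': array([ 1.19099794e+00,  2.87184978e-01,  1.57815399e+00, -1.24111289e-05,
        1.27861693e+00, -1.50015031e-01]), 'dq': array([ 0.00047905,  0.00029149,  0.0013714 ,  0.00202152, -0.00017581,
        0.00061904]), 'joint_efforts': array([ 3.80170904e-04, -4.05979049e+01, -2.92629468e+01, -1.04587959e-04,
        5.89477466e-03, -4.08975520e-07]), 'eef_pos': array([0.15348202, 0.65664963, 0.22994677]), 'tcp_rot': array([ 1.14637217e-01,  9.93406720e-01, -1.14195823e-03, -3.03638004e-04]), 'contact_force': array([ 0.35817704,  0.12164151, -0.36744491]), 'wrist_torque': array([-0.01757056,  0.04488612,  0.02979234]), 'finger_force': 0.0, 'opening': 0.9982718399424602}
scene [[517.44678957   0.         326.62822107]
 [  0.         517.44678957 243.7251465 ]
 [  0.           0.           1.        ]] [ 1.42483494  2.33073355 -0.71467723] [ 0.09079185 -0.39711224  1.42528725]
cam pos [1.05493069 0.42523341 0.95062233]
top [[597.95784638   0.         318.71241663]
 [  0.         597.95784638 238.0771796 ]
 [  0.           0.           1.        ]] [ 2.19143599 -2.16815053  0.08065971] [0.17341718 0.56271114 1.29192147]
cam pos [0.45863972 0.17376336 1.3323792 ]
```

View pics/scene0.png

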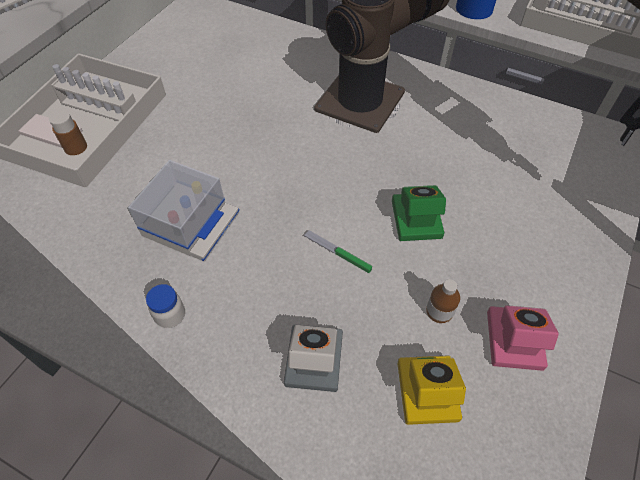

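View pics/top0.png

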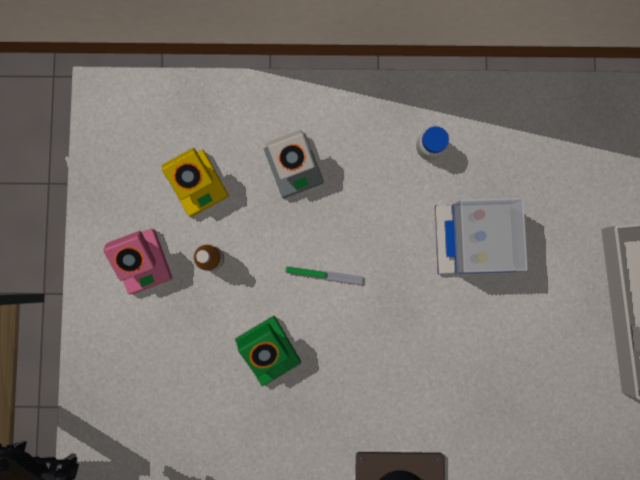

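The top view has +x up and +y left. The case is at right with its lip facing left and the red tube at the top (479,214). The spatula runs from (287,269) to its tip at (363,281), and the white reader's window is at (292,157). I'll enlarge these for measuring.

```bash
cat > h.py <<'E'
import cv2, numpy as np
from scipy.spatial.transform import Rotation as Ro
from plant import telemetry, vision, ctrl
def cam(n):
    r=vision.read_camera(n); return r["color"],np.array(r["K"]),cv2.Rodrigues(np.array(r["rvec"]))[0],np.array(r["tvec"]).ravel()
def pt(c,u,v,z):           # pixel -> world at height z
    _,K,R,t=c; d=R.T@np.linalg.inv(K)@[u,v,1]; o=-R.T@t; return o+d*(z-o[2])/d[2]
def px(c,p):
    _,K,R,t=c; q=K@(R@np.array(p)+t); return q[:2]/q[2]
def tri(c1,p1,c2,p2):
    P=[c[1]@np.c_[c[2],c[3]] for c in(c1,c2)]
    X=cv2.triangulatePoints(P[0],P[1],np.array(p1,float),np.array(p2,float)).ravel(); return X[:3]/X[3]
def state():
    s=telemetry.get_state(); return s,np.array(s["eef_pos"]),Ro.from_quat(s["tcp_rot"])
E
python3 - <<'E'
import cv2, numpy as np
t=cv2.imread("pics/top0.png"); s=cv2.imread("pics/scene0.png")
M=np.zeros((600,800,3),np.uint8)
f=lambda im,x,y,w,h,k: cv2.resize(im[y:y+h,x:x+w],None,fx=k,fy=k,interpolation=cv2.INTER_CUBIC)
M[:300,:300]=f(t,430,190,100,100,3)      # case top
M[:300,310:610]=f(s,125,160,120,120,2.5)  # case scene
M[310:460,:360]=f(t,280,255,90,30,4)[:150][:,:360] if 0 else cv2.resize(t[255:292,280:370],(360,150))
M[310:550,370:610]=f(t,255,125,80,80,3)
M[310:550,615:800]=cv2.resize(s[320:400,275:350],(185,240))
cv2.imwrite("pics/m.png",M)
E
```

```text
(no output)
```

View pics/m.png

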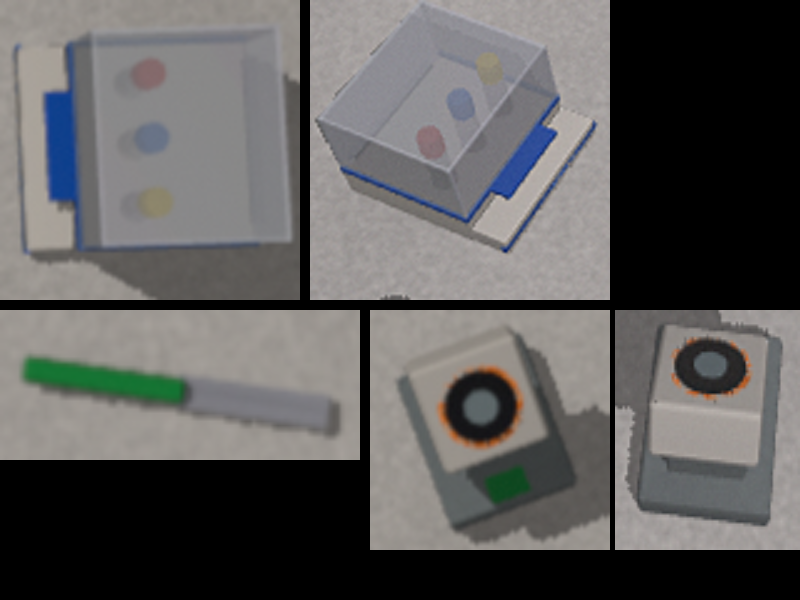

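Readings from the crops, in crop pixels:
- **Case:** step outer corners (15,45) and (24,252); caps red (149,73), blue (151,138), yellow (155,203).
- **Spatula:** handle ends (23,60) and (186,81), tip (330,103).
- **Reader:** window at (291.7,157) in the top view and (313.3,338) in the scene view. Foot front edge (455,528) to (576,482).

```bash
cat > loc.py <<'E'
from h import *
T=cam("top");S=cam("scene")
c=lambda X,Y,x0,y0,k,ky=None:(x0+(X+.5)/k-.5, y0+(Y+.5)/(ky or k)-.5)
for n,X,Y,z in[("step1",15,45,.02),("step2",24,252,.02),("lipf1",45,93,.035),("lipf2",50,200,.035),("red",149,73,.094),("blue",151,138,.094),("yel",155,203,.094)]:
    print(n,pt(T,*c(X,Y,430,190,3),z).round(4))
for n,X,Y,z in[("red",430,142,.094),("blue",461,104,.094),("yel",489,67,.094),("step2far",595,123,.02),("step1near",505,248,.02),]:
    print("scene",n,pt(S,*c(X-310,Y,125,160,2.5),z).round(4))
sp=[pt(T,*c(X,Y,280,255,4,150/37),z)for X,Y,z in[(23,60,.012),(186,81,.012),(331,102,.008)]]
print("spat",np.round(sp,4),np.linalg.norm(sp[1]-sp[0]),np.linalg.norm(sp[2]-sp[1]))
print("win",pt(T,291.7,157,.1),tri(T,(291.7,157),S,(313.3,338.1)))
f=[pt(T,*c(X-370,Y-310,255,125,3),.015)for X,Y in[(455,528),(576,482),(400,378)]]
print("foot",np.round(f,4), np.linalg.norm(f[1]-f[0]))
h=[pt(T,*c(X-370,Y-310,255,125,3),.1)for X,Y in[(440,473),(548,433),(398,378)]]; print("head",np.round(h,4))
E
python3 loc.py
```

```text
step1 [ 0.6377 -0.076   0.02  ]
step2 [ 0.4856 -0.0819  0.02  ]
lipf1 [ 0.6008 -0.0947  0.035 ]
lipf2 [ 0.523  -0.0979  0.035 ]
red [ 0.609  -0.1547  0.094 ]
blue [ 0.5638 -0.1557  0.094 ]
yel [ 0.5188 -0.158   0.094 ]
scene red [ 0.614  -0.1488  0.094 ]
scene blue [ 0.569  -0.1499  0.094 ]
scene yel [ 0.5241 -0.1527  0.094 ]
scene step2far [ 0.4892 -0.0782  0.02  ]
scene step1near [ 0.6392 -0.0733  0.02  ]
spat [[0.4915 0.2523 0.012 ]
 [0.481  0.1623 0.012 ]
 [0.4705 0.082  0.008 ]] 0.09061324105452345 0.08099826443695922
win [0.72409711 0.23736588 0.1       ] [0.72384224 0.23794006 0.09997221]
foot [[0.6514 0.2598 0.015 ]
 [0.6867 0.1705 0.015 ]
 [0.7637 0.3025 0.015 ]] 0.09600879533409701
head [[0.6773 0.2653 0.1   ]
 [0.7062 0.1906 0.1   ]
 [0.744  0.2956 0.1   ]]
```

```bash
cat >> h.py <<'E'
def goto(p,ydir,zdir=(0,0,-1)):
    "print shift (cm) and rotvec (deg) in the current tool frame; y sign chosen nearest"
    s,e,R=state(); z=np.array(zdir,float);z/=np.linalg.norm(z)
    y=np.array(ydir,float);y-=z*(y@z);y/=np.linalg.norm(y)
    for sg in(1,-1):
        A=Ro.from_matrix(np.c_[np.cross(sg*y,z),sg*y,z]); rv=(R.inv()*A).as_rotvec(degrees=True)
        print("shift",(100*R.inv().apply(np.array(p)-e)).round(2),"rot",rv.round(1))
    print("t",s["time"],"tcp",e.round(4),"q",np.round(s["qpos"],2))
E
python3 - <<'E'
from h import *
goto((.4845,.192,.12),(.993,-.114,0)); print(state()[2].as_matrix().round(3))
E
```

```text
shift [-42.82 -37.71  11.09] rot [-0.1  0.1 83.4]
shift [-42.82 -37.71  11.09] rot [ -0.1  -0.1 -96.6]
t 0.2 tcp [0.1535 0.6569 0.2304] q [ 1.19  0.29  1.58  0.    1.28 -0.15]
[[-0.974  0.228 -0.001]
 [ 0.228  0.974 -0.001]
 [ 0.    -0.001 -1.   ]]
```

>>> arm_command --series '[-34,-30,2,0,0,65,0,-34,-30,2,0,0,65,0,-34,-30,2,0,0,65,0,-34,-30,2,0,0,65,0,-34,-30,2,0,0,65,0,-34,-30,2,0,0,65,0,-34,-30,2,0,0,65,0,-34,-30,2,0,0,65,0,-34,-30,2,0,0,65,0,-34,-30,2,0,0,65,0]' --force 100

```text
time: 1.03
eef_pos: [0.3955, 0.3162, 0.213]
tcp_rot: [0.632, 0.775, 0.0, 0.0]
contact_force: [1.4, -0.1, -0.1]
opening: 0.999
finger_force: 0.0
```

```bash
python3 -c "
from h import *
goto((.4845,.192,.08),(.993,-.114,0))"
```

```text
shift [-13.95   6.22  13.3 ] rot [ 0.  -0.  18.1]
shift [-13.95   6.22  13.3 ] rot [   0.     0.  -161.9]
t 1.0333 tcp [0.3955 0.3162 0.213 ] q [ 0.47 -0.07  2.    0.    1.21  0.27]
```

>>> arm_command --series '[-13.9,6.2,6,0,0,18,0,-13.9,6.2,6,0,0,18,0,-13.9,6.2,6,0,0,18,0,-13.9,6.2,6,0,0,18,0,-13.9,6.2,6,0,0,18,0,-13.9,6.2,6,0,0,18,0,-13.9,6.2,6,0,0,18,0]'

```text
time: 1.62
eef_pos: [0.4839, 0.1947, 0.1529]
tcp_rot: [0.744, 0.668, -0.0, -0.0]
contact_force: [-0.2, -0.3, 0.1]
opening: 1.0
finger_force: 0.0
```

```bash
python3 -c "
from h import *
goto((.4845,.192,.003),(.993,-.114,0))"
```

```text
shift [-0.27  0.09 14.99] rot [-0.  -0.   0.3]
shift [-0.27  0.09 14.99] rot [ 0.000e+00 -1.000e-01 -1.797e+02]
t 1.6167 tcp [0.4839 0.1947 0.1529] q [0.19 0.03 2.02 0.   1.09 0.3 ]
```

>>> arm_command --series '[-0.3,0.1,4,0,0,0,0,-0.3,0.1,8,0,0,0,0,-0.3,0.1,11,0,0,0,0.2,-0.3,0.1,13,0,0,0,0.4,-0.3,0.1,14.2,0,0,0,0.5,-0.3,0.1,14.9,0,0,0,0.5,-0.3,0.1,14.9,0,0,0,1,-0.3,0.1,14.9,0,0,0,1,-0.3,0.1,14.9,0,0,0,1,-0.3,0.1,14.9,0,0,0,1]'

```text
time: 2.45
eef_pos: [0.4862, 0.1922, 0.0059]
tcp_rot: [0.744, 0.668, 0.002, 0.001]
contact_force: [-1.3, 1.6, 3.0]
opening: 0.128
finger_force: 98.6
```

>>> arm_command --series '[0,0,0,0,0,0,1,0,0,0,0,0,0,1,0,0,0,0,0,0,1,0,0,0,0,0,0,1]'

```text
time: 2.78
eef_pos: [0.4862, 0.1922, 0.0058]
tcp_rot: [0.744, 0.668, 0.002, 0.001]
contact_force: [-1.3, 2.6, 6.5]
opening: 0.128
finger_force: 99.2
```

>>> arm_command --series '[0,0,-2,0,0,0,1,0,0,-5,0,0,0,1,0,0,-7,0,0,0,1,0,0,-7,0,0,0,1]'

```text
time: 3.12
eef_pos: [0.4883, 0.192, 0.0788]
tcp_rot: [0.744, 0.668, 0.004, 0.003]
contact_force: [1.4, -0.3, -0.6]
opening: 0.125
finger_force: 98.4
```

```bash
python3 -c "
from h import *
goto((.5585,.05,.075),(.999,.037,0))"
```

```text
shift [-13.37   8.5    0.43] rot [ 0.5 -0.1 -8.3]
shift [-13.37   8.5    0.43] rot [ -0.2  -0.8 171.7]
t 3.1167 tcp [0.4883 0.192  0.0788] q [ 0.18  0.14  2.06 -0.    0.94  0.29]
```

>>> arm_command --series '[-13.4,8.5,0.4,0.5,0,-8.3,1,-13.4,8.5,0.4,0.5,0,-8.3,1,-13.4,8.5,0.4,0.5,0,-8.3,1,-13.4,8.5,0.4,0.5,0,-8.3,1,-13.4,8.5,0.4,0.5,0,-8.3,1,-13.4,8.5,0.4,0.5,0,-8.3,1,-13.4,8.5,0.4,0.5,0,-8.3,1]'

```text
time: 3.7
eef_pos: [0.5538, 0.0492, 0.0688]
tcp_rot: [0.694, 0.72, -0.004, -0.004]
contact_force: [-0.2, 0.5, -0.7]
opening: 0.128
finger_force: 98.4
```

```bash
python3 - <<'E'
from h import *
goto((.5585,.05,.075),(.999,.037,0))
T=cam("top");S=cam("scene")
cv2.imwrite("pics/t1.png",T[0]);cv2.imwrite("pics/s1.png",S[0])
a=cv2.resize(T[0][175:300,340:540],(800,500)); 
cv2.imwrite("pics/m1.png",cv2.resize(np.vstack([cv2.resize(T[0][200:290,330:530],(800,360)),np.zeros((0,800,3),np.uint8)]),None,fx=1,fy=1))
b=cv2.resize(S[0][140:290,125:325],(800,600)); cv2.imwrite("pics/m2.png",b)
E
```

```text
shift [ 0.07  0.46 -0.63] rot [-0.6 -0.1 -0. ]
shift [ 0.07  0.46 -0.63] rot [-1.0e-01  1.0e+00  1.8e+02]
t 3.7 tcp [0.5538 0.0492 0.0688] q [-0.09  0.23  1.98 -0.    0.95 -0.13]
```

View pics/m2.png

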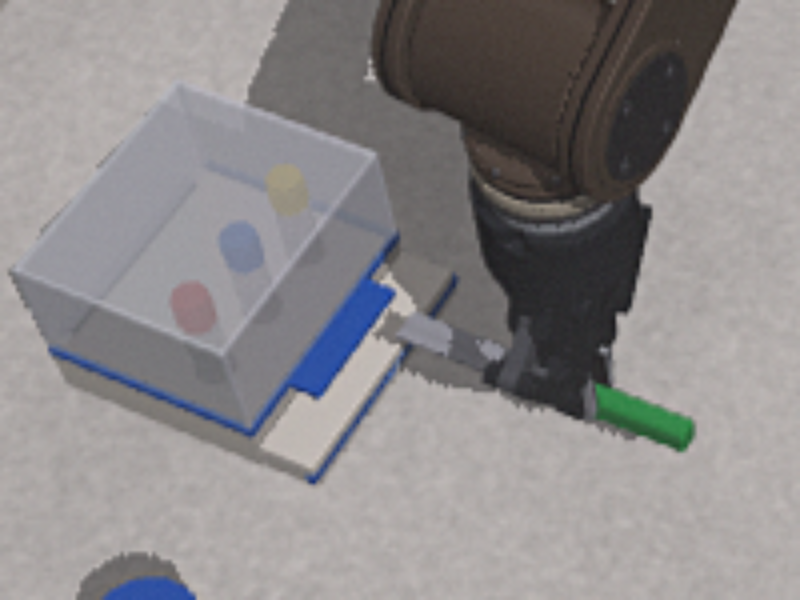

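View pics/m1.png

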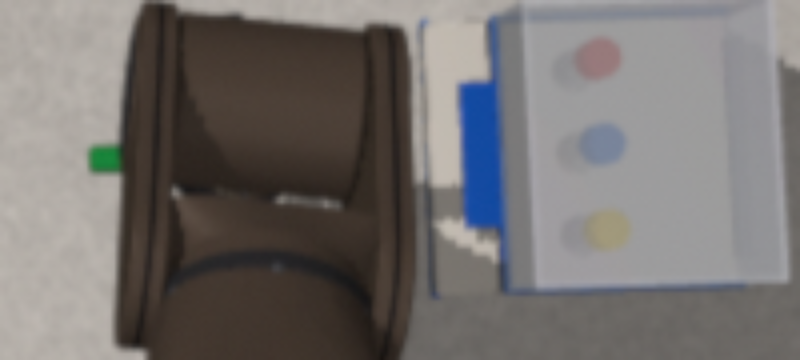

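The scene crop shows the blade tip near (378,328), which is full-image (219.5,222), just short of the step. The handle's rear end is near (690,428), full-image (297.5,247). I'll compare both with the model.

```bash
python3 - <<'E'
from h import *
S=cam("scene");T=cam("top"); s,e,R=state(); ex=np.array([.037,-.999,0])
print(R.as_matrix().round(3))
for dz in(-.005,.002,.008):
    for d in(-.06,.1,.11): 
        p=e+d*ex+[0,0,dz]; print(dz,d,p.round(3),((px(S,p)-[125,140])*4).round(0), ((px(T,p)-[330,200])*4).round(0))
# lip corner check
D=np.array([.567,-.178,.03]); ey=np.array([.999,.037,0])
for x,y,z in[(-.085,.04,.005),(-.085,-.04,.005),(-.1,.075,-.01),(-.1,-.075,-.01),(-.022,.045,.064)]:
    p=D+x*ex+y*ey+[0,0,z]; print(x,y,((px(S,p)-[125,140])*4).round(0), ((px(T,p)-[330,200])*4).round(0))
E
```

```text
[[-0.039  0.999 -0.01 ]
 [ 0.999  0.039  0.   ]
 [ 0.001 -0.01  -1.   ]]
-0.005 -0.06 [0.552 0.11  0.065] [689. 440.] [ 84. 164.]
-0.005 0.1 [ 0.558 -0.049  0.065] [420. 333.] [385. 156.]
-0.005 0.11 [ 0.558 -0.059  0.065] [404. 327.] [404. 156.]
0.002 -0.06 [0.552 0.11  0.072] [689. 432.] [ 85. 163.]
0.002 0.1 [ 0.558 -0.049  0.072] [418. 325.] [388. 155.]
0.002 0.11 [ 0.558 -0.059  0.072] [402. 319.] [406. 155.]
0.008 -0.06 [0.552 0.11  0.078] [688. 425.] [ 85. 163.]
0.008 0.1 [ 0.558 -0.049  0.078] [417. 318.] [390. 155.]
0.008 0.11 [ 0.558 -0.059  0.078] [400. 312.] [409. 154.]
-0.085 0.04 [315. 398.] [453.  77.]
-0.085 -0.04 [393. 292.] [459. 224.]
-0.1 0.075 [309. 473.] [417.  18.]
-0.1 -0.075 [452. 273.] [429. 290.]
-0.022 0.045 [185. 298.] [597.  52.]
```

>>> arm_command --series '[-1.2,0.4,0,-0.6,2,0,1,-2.5,0.4,1,-0.6,3,0,1,-2.5,0.4,2,-0.6,3,0,1,-2.5,0.4,2.8,-0.6,3,0,1,-2.5,0.4,2.8,-0.6,3,0,1,-2.5,0.4,2.8,-0.6,3,0,1,-2.5,0.4,2.8,-0.6,3,0,1]'

```text
time: 4.48
eef_pos: [0.5595, 0.0253, 0.0419]
tcp_rot: [0.693, 0.72, 0.019, -0.019]
contact_force: [0.2, -0.5, -0.9]
opening: 0.122
finger_force: 98.3
```

```bash
python3 - <<'E'
from h import *
s,e,R=state();print(e,s["contact_force"],s["wrist_torque"],R.as_matrix().round(3))
S=cam("scene")
cv2.imwrite("pics/m3.png",cv2.resize(S[0][190:250,190:270],(800,600),interpolation=cv2.INTER_CUBIC))
E
```

```text
[0.55945294 0.02525744 0.04190639] [ 0.21638188 -0.46370605 -0.88058925] [-0.03068182  0.02972788  0.01539562] [[-0.038  0.999 -0.   ]
 [ 0.998  0.038  0.053]
 [ 0.053  0.002 -0.999]]
```

View pics/m3.png

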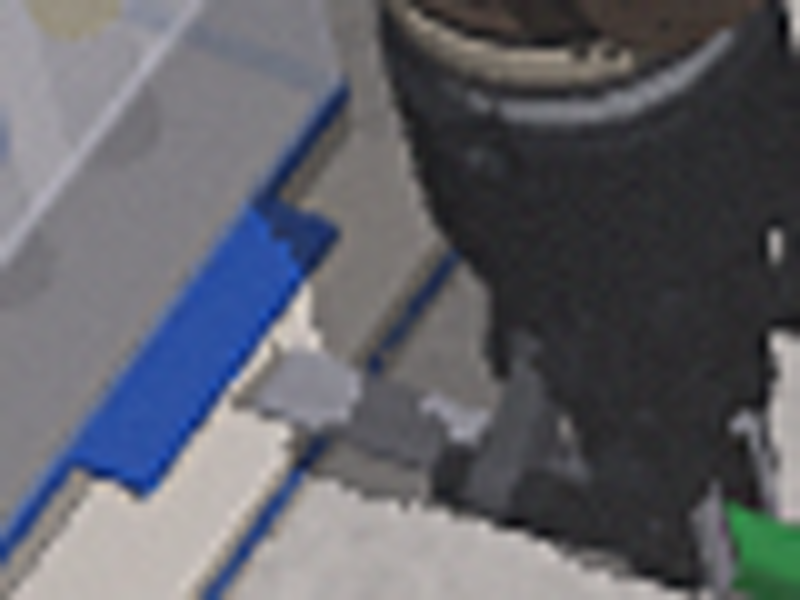

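The blade end is centred near crop (263,375), with its shadow right beside it, in front of the lip. I'll lower it gently until it touches the step.

>>> arm_command --series '[0,0,0.2,0,0,0,1,0,0,0.4,0,0,0,1,0,0,0.6,0,0,0,1,0,0,0.8,0,0,0,1,0,0,0.8,0,0,0,1,0,0,0.8,0,0,0,1]'

```text
time: 5.03
eef_pos: [0.5594, 0.0248, 0.0337]
tcp_rot: [0.694, 0.72, 0.019, -0.019]
contact_force: [-1.2, 0.7, -1.3]
opening: 0.126
finger_force: 98.3
```

```bash
python3 - <<'E'
from h import *
S=cam("scene"); u=(190+263.5/10-.5,190+375.5/10-.5)
for z in(.02,.025,.03,.035): print(z,pt(S,*u,z).round(4))
E
```

```text
0.02 [ 0.556  -0.0957  0.02  ]
0.025 [ 0.5587 -0.0929  0.025 ]
0.03 [ 0.5613 -0.0901  0.03  ]
0.035 [ 0.564  -0.0873  0.035 ]
```

>>> arm_command --series '[0,0,0.15,0,0,0,1,0,0,0.3,0,0,0,1,0,0,0.45,0,0,0,1,0,0,0.45,0,0,0,1,0,0,0.45,0,0,0,1]'

```text
time: 5.5
eef_pos: [0.5594, 0.0251, 0.0292]
tcp_rot: [0.694, 0.72, 0.019, -0.019]
contact_force: [0.3, 0.8, -0.9]
opening: 0.125
finger_force: 98.3
```

>>> arm_command --series '[0,0,0.1,0,0,0,1,0,0,0.2,0,0,0,1,0,0,0.2,0,0,0,1,0,0,0.2,0,0,0,1]'

```text
time: 5.83
eef_pos: [0.5595, 0.0252, 0.0274]
tcp_rot: [0.694, 0.72, 0.019, -0.019]
contact_force: [-0.5, 0.5, -1.4]
opening: 0.129
finger_force: 98.3
```

```bash
python3 - <<'E'
from h import *
s,e,R=state();print(e,s["contact_force"],s["wrist_torque"])
E
```

```text
[0.55950357 0.02519696 0.02735129] [-0.51210784  0.46788455 -1.41384179] [-0.05295903 -0.01175213 -0.01297083]
```

>>> arm_command --series '[0,0,0.1,0,0,0,1,0,0,0.2,0,0,0,1,0,0,0.2,0,0,0,1,0,0,0.2,0,0,0,1]'

```text
time: 6.17
eef_pos: [0.5596, 0.0252, 0.0255]
tcp_rot: [0.694, 0.72, 0.019, -0.018]
contact_force: [-0.6, -0.3, -0.3]
opening: 0.128
finger_force: 98.4
```

```bash
python3 - <<'E'
from h import *
s,e,R=state();print(e,s["contact_force"],s["wrist_torque"])
E
```

```text
[0.55964027 0.02524073 0.02547797] [-0.63775024 -0.3374525  -0.33756169] [-0.08387804 -0.00160959 -0.04795746]
```

>>> arm_command --series '[0,0,0.1,0,0,0,1,0,0,0.2,0,0,0,1,0,0,0.2,0,0,0,1,0,0,0.2,0,0,0,1]'

```text
time: 6.5
eef_pos: [0.5598, 0.0254, 0.0238]
tcp_rot: [0.694, 0.72, 0.019, -0.018]
contact_force: [-0.8, 0.5, 2.1]
opening: 0.125
finger_force: 98.7
```

```bash
python3 - <<'E'
from h import *
s,e,R=state();print(e,s["contact_force"],s["wrist_torque"])
E
```

```text
[0.55979887 0.02535761 0.02377985] [-0.8199448   0.45742433  2.1318798 ] [-0.11963916  0.1129638  -0.02644614]
```

>>> arm_command --series '[0,0,-0.15,0,0,0,1,-0.5,0,-0.18,0,0,0,1,-1,0,-0.21,0,0,0,1,-1.5,0,-0.24,0,0,0,1,-2.0,0,-0.27,0,0,0,1,-2.3,0,-0.28,0,0,0,1,-2.3,0,-0.28,0,0,0,1,-2.3,0,-0.28,0,0,0,1]'

```text
time: 7.17
eef_pos: [0.5604, 0.0017, 0.025]
tcp_rot: [0.694, 0.72, 0.019, -0.018]
contact_force: [-0.0, 0.0, 0.4]
opening: 0.125
finger_force: 98.5
```

```bash
python3 - <<'E'
from h import *
s,e,R=state();print(e,s["contact_force"],s["wrist_torque"])
S=cam("scene")
cv2.imwrite("pics/m4.png",cv2.resize(S[0][190:250,190:270],(800,600),interpolation=cv2.INTER_CUBIC))
E
```

```text
[0.5604445  0.00168894 0.02497132] [-0.04195644  0.04643205  0.42154332] [-0.19161878  0.00864593  0.01869749]
```

View pics/m4.png

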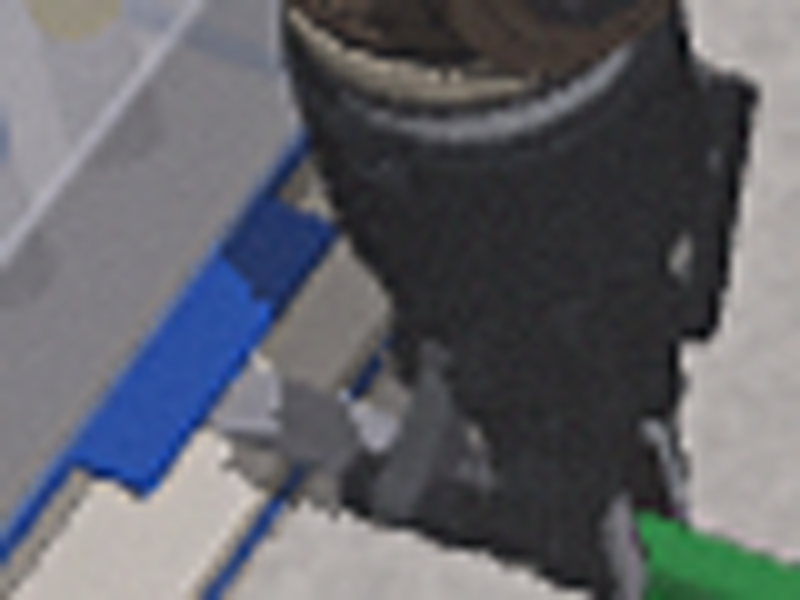

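The blade is now under the lip, with its visible part ending at the lip edge near (240,390). I'll compute the arc.

```bash
cat > arc.py <<'E'
from h import *
import sys
H=np.array([-.245,.0288]); off=np.array([.1097,.0053-.0005]) # tcp - tip (front,up)
ths=np.radians([float(a) for a in sys.argv[1:]])
s,e,R=state(); u=np.array([-.037,.999,0])
for th in ths:
    r=.137+.006*min(1,th/.6)
    tip=H+r*np.array([np.cos(th),np.sin(th)]); y,z=tip+off
    # tcp lies along u from its present place
    p=e+u*(y-e[1]); p[2]=z
    print(round(np.degrees(th)),(100*R.inv().apply(p-e)).round(2))
print(e, s["contact_force"],s["wrist_torque"])
E
python3 arc.py 0 4 8 12 16 20 24 28 32
```

```text
0 [ 0.03  0.   -0.86]
4 [ 0.11  0.   -1.82]
8 [ 0.13  0.01 -2.78]
12 [ 0.08  0.01 -3.75]
16 [-0.03  0.01 -4.72]
20 [-0.22  0.01 -5.69]
24 [-0.47  0.01 -6.64]
28 [-0.79  0.01 -7.57]
32 [-1.18  0.02 -8.49]
[0.56043537 0.00189569 0.02498813] [-0.19491359 -0.13496252 -0.03816752] [-0.22989686 -0.06017554 -0.0006939 ]
```

>>> arm_command --series '[0,0,-0.85,0,0,0,1,0.1,0,-1.4,0,0,0,1,0.1,0,-1.8,0,0,0,1,0.1,0,-2.8,0,0,0,1,0.1,0,-3.7,0,0,0,1,0,0,-4.7,0,0,0,1,-0.2,0,-5.7,0,0,0,1,-0.5,0,-6.6,0,0,0,1,-0.8,0,-7.6,0,0,0,1,-0.8,0,-7.6,0,0,0,1]'

```text
time: 8.05
eef_pos: [0.5625, -0.0107, 0.1036]
tcp_rot: [0.694, 0.72, 0.02, -0.016]
contact_force: [0.4, -0.0, -0.4]
opening: 0.126
finger_force: 98.3
```

```bash
python3 arc.py 28 33 38 43 48 53 58 63 68 73 78; python3 - <<'E'
from h import *
S=cam("scene")
cv2.imwrite("pics/m5.png",cv2.resize(S[0][100:280,110:350],(800,600),interpolation=cv2.INTER_CUBIC))
E
```

```text
28 [ 0.05 -0.    0.34]
33 [-0.44  0.01 -0.8 ]
38 [-1.09  0.01 -1.87]
43 [-1.85  0.02 -2.86]
48 [-2.7   0.03 -3.78]
53 [-3.62  0.03 -4.62]
58 [-4.61  0.04 -5.38]
63 [-5.66  0.04 -6.05]
68 [-6.77  0.05 -6.62]
73 [-7.92  0.05 -7.1 ]
78 [-9.11  0.05 -7.47]
[ 0.5624856  -0.01071936  0.1035512 ] [ 0.41018055 -0.00710184 -0.366918  ] [-0.0068553  -0.03214207  0.04373252]
```

View pics/m5.png

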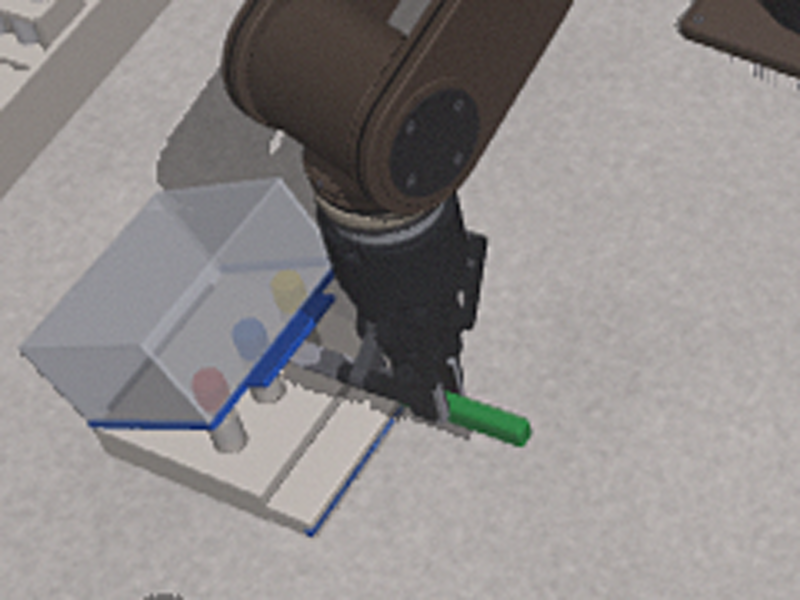

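The cover is up about 28° on the blade, with the lip at (290,340) and the tubes undisturbed. I'll continue the arc.

>>> arm_command --series '[-0.4,0,-0.8,0,0,0,1,-1.1,0,-1.9,0,0,0,1,-1.9,0,-2.9,0,0,0,1,-2.7,0,-3.8,0,0,0,1,-3.6,0,-4.6,0,0,0,1,-4.6,0,-5.4,0,0,0,1,-5.7,0,-6.1,0,0,0,1,-6.8,0,-6.6,0,0,0,1,-7.9,0,-7.1,0,0,0,1,-7.9,0,-7.1,0,0,0,1]'

```text
time: 8.93
eef_pos: [0.5645, -0.0952, 0.1686]
tcp_rot: [0.694, 0.719, 0.019, -0.017]
contact_force: [-0.3, -0.1, -1.3]
opening: 0.128
finger_force: 98.4
```

```bash
python3 arc.py 73 78 83 88 93 98 103 108 113 116 118
```

```text
73 [ 0.18  0.   -0.17]
78 [-1.01  0.   -0.54]
83 [-2.23  0.01 -0.81]
88 [-3.46  0.01 -0.97]
93 [-4.71  0.01 -1.02]
98 [-5.95  0.01 -0.96]
103 [-7.19  0.02 -0.8 ]
108 [-8.41  0.02 -0.53]
113 [-9.6   0.02 -0.15]
116 [-10.29   0.02   0.13]
118 [-10.75   0.02   0.33]
[ 0.56453396 -0.09523042  0.16859665] [-0.28154793 -0.11735567 -1.25740415] [-0.01185392 -0.01191107  0.03916256]
```

>>> arm_command --series '[-1.0,0,-0.5,0,0,0,1,-2.2,0,-0.8,0,0,0,1,-3.5,0,-1.0,0,0,0,1,-4.7,0,-1.0,0,0,0,1,-6,0,-1,0,0,0,1,-7.2,0,-0.8,0,0,0,1,-8.4,0,-0.5,0,0,0,1,-9.6,0,-0.2,0,0,0,1,-10.5,0,0.2,0,0,0,1,-10.5,0,0.2,0,0,0,1]'

```text
time: 9.77
eef_pos: [0.5669, -0.1988, 0.1581]
tcp_rot: [0.694, 0.719, 0.018, -0.019]
contact_force: [-0.4, -0.4, -1.6]
opening: 0.125
finger_force: 98.6
```

```bash
python3 arc.py 117 118 120; python3 - <<'E'
from h import *
S=cam("scene");T=cam("top")
a=cv2.resize(S[0][60:280,80:345],(480,400),interpolation=cv2.INTER_CUBIC)
b=cv2.resize(T[0][140:320,400:544],(320,400),interpolation=cv2.INTER_CUBIC)
cv2.imwrite("pics/m6.png",np.hstack([a,b]))
E
```

```text
117 [-0.13  0.   -0.3 ]
118 [-0.35  0.   -0.2 ]
120 [-0.8   0.    0.02]
[ 0.5668922  -0.19879928  0.15805195] [-0.44506361 -0.42286231 -1.62507048] [-0.0382693   0.06866131  0.01100493]
```

View pics/m6.png

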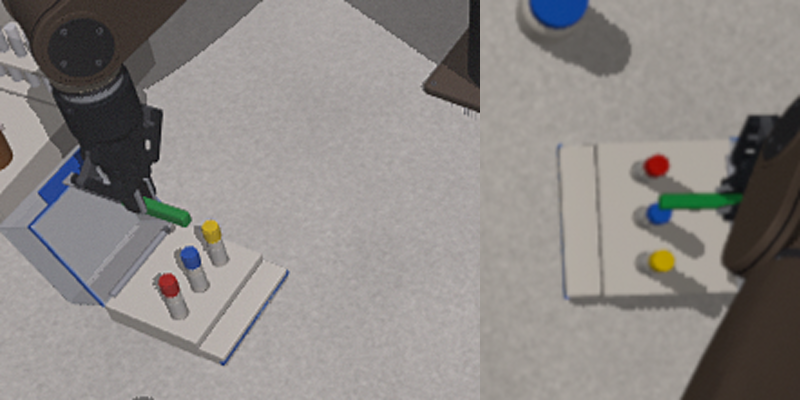

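The cover is fully back, with its blue lip up behind the hand, and the three tubes are upright. I'll retract and lay the spatula in the free area in front of the case.

>>> arm_command --series '[3,0,0,0,0,0,1,7,0,0,0,0,0,1,11,-1,0,0,0,0,1,15,-2,0,0,0,0,1,19,-3,0,0,-1,0,1,23,-4,0,0,-2,0,1,27,-5,0,0,-3,0,1,30,-5.5,0,0,-3,0,1,30,-5.5,0,0,-3,0,1,30,-5.5,0,0,-3,0,1]'

```text
time: 10.7
eef_pos: [0.5009, 0.1024, 0.1759]
tcp_rot: [0.692, 0.722, 0.001, 0.001]
contact_force: [-0.7, -0.9, -1.4]
opening: 0.125
finger_force: 98.6
```

```bash
python3 - <<'E'
from h import *
s,e,R=state(); goto((.5,.10,.012),(.999,.037,0)); print(s["contact_force"],s["wrist_torque"])
S=cam("scene"); T=cam("top"); cv2.imwrite("pics/s7.png",S[0]); cv2.imwrite("pics/t7.png",T[0])
E
```

```text
shift [-0.25 -0.14 16.39] rot [ 0.2 -0.   0.3]
shift [-0.25 -0.14 16.39] rot [   0.     0.2 -179.7]
t 10.7 tcp [0.5009 0.1024 0.1759] q [ 0.   -0.02  2.03  0.    1.14 -0.04]
[-0.72939306 -0.92086987 -1.39568358] [ 0.01849773  0.01198569 -0.03141705]
```

Lowering, slowly at the end.

>>> arm_command --series '[0,0,4,0,0,0,1,0,0,8,0,0,0,1,0,0,11.5,0,0,0,1,0,0,14,0,0,0,1,0,0,15.2,0,0,0,1,0,0,15.8,0,0,0,1,0,0,16.2,0,0,0,1,0,0,16.4,0,0,0,1,0,0,16.4,0,0,0,1,0,0,16.4,0,0,0,1]'

```text
time: 11.63
eef_pos: [0.5032, 0.1004, 0.013]
tcp_rot: [0.694, 0.72, 0.002, 0.001]
contact_force: [0.2, -0.9, -0.2]
opening: 0.127
finger_force: 98.6
```

>>> arm_command --series '[0,0,0.15,0,0,0,1,0,0,0.3,0,0,0,1,0,0,0.3,0,0,0,1]'

```text
time: 11.88
eef_pos: [0.5019, 0.1005, 0.0087]
tcp_rot: [0.694, 0.72, 0.001, 0.001]
contact_force: [0.1, 0.9, 0.4]
opening: 0.128
finger_force: 98.6
```

>>> arm_command --series '[0,0,0.1,0,0,0,1,0,0,0.2,0,0,0,1,0,0,0.2,0,0,0,0.7,0,0,0.2,0,0,0,0.4,0,0,0.2,0,0,0,0,0,0,0.2,0,0,0,0,0,0,0.2,0,0,0,0,0,0,0.2,0,0,0,0]'

```text
time: 12.55
eef_pos: [0.5019, 0.1004, 0.0065]
tcp_rot: [0.694, 0.72, 0.001, 0.0]
contact_force: [0.1, 0.2, -0.8]
opening: 0.956
finger_force: 0.0
```

>>> arm_command --series '[0,0,-2,0,0,0,0,0,0,-5,0,0,0,0,0,0,-9,0,0,0,0,0,0,-13,0,0,0,0,0,0,-17,0,0,0,0,0,0,-20,0,0,0,0,0,0,-20,0,0,0,0]'

```text
time: 13.13
eef_pos: [0.5057, 0.1004, 0.2152]
tcp_rot: [0.694, 0.72, 0.006, 0.006]
contact_force: [0.0, -0.2, 0.0]
opening: 1.0
finger_force: 0.0
```

```bash
python3 - <<'E'
from h import *
S=cv2.imread("pics/s7.png"); s=cam("scene"); T=cam("top")
def blob(c,img,lo,hi,roi):
    x0,y0,x1,y1=roi; m=cv2.inRange(cv2.cvtColor(img[y0:y1,x0:x1],cv2.COLOR_BGR2HSV),lo,hi)
    n,l,st,ce=cv2.connectedComponentsWithStats(m); k=1+np.argmax(st[1:,4]); return ce[k]+[x0,y0],st[k]
D=np.array([.567,-.180,.03]); ex=np.array([.037,-.999,0]); ey=np.array([.999,.037,0])
uv={}
for nm,c in(("S",s),("T",T)):
    g=px(c,D+[0,0,.053]-.022*ex+.045*ey); r=(int(g[0])-18,int(g[1])-18,int(g[0])+18,int(g[1])+18)
    a,b=blob(c,c[0],(0,150,60),(8,255,255),r); uv[nm]=a; print(nm,"red cap",a,b,"expect",g)
    print(" on axis z=.083",pt(c,*a,.083).round(4))
print("tri",tri(s,uv["S"],T,uv["T"]))
for nm,c in(("S",s),("T",T)):
    g=px(c,(.5,.1,.01)); r=(int(g[0])-40,int(g[1])-40,int(g[0])+40,int(g[1])+40)
    a,b=blob(c,c[0],(50,150,40),(75,255,255),r); print("handle",a,b,pt(c,*a,.010).round(4))
goto((.615,-.152,.2),(.037,-.999,0))
E
```

```text
S red cap [173.03191489 216.54255319] [15 12 11 12 94] expect [171.81269094 217.41112832]
 on axis z=.083 [ 0.6081 -0.1555  0.083 ]
T red cap [479.12820513 214.11538462] [14 15 11  9 78] expect [478.71411716 213.62751505]
 on axis z=.083 [ 0.6101 -0.1572  0.083 ]
tri [ 0.60934225 -0.15592107  0.08438287]
handle [308.18181818 245.45454545] [29 36 31 14 55] [0.4995 0.1067 0.01  ]
handle [329.78947368 265.        ] [14 37  5  5 19] [0.5024 0.1543 0.01  ]
shift [-25.63  10.32   0.88] rot [ 0.2 -0.3 90. ]
shift [-25.63  10.32   0.88] rot [  0.3   0.2 -90. ]
t 13.2333 tcp [0.5023 0.1003 0.2083] q [-0.   -0.06  2.    0.    1.2  -0.04]
```

The spatula lies on the bench. The red tube axis is at about (0.610,-0.157), which agrees with the case model. I'll go above it with the fingers closing along the case's x.

>>> arm_command --series '[-10,4,0,0,0,30,0,-20,8,0,0,0,60,0,-25.7,10.2,1,0,0,90,0,-25.7,10.2,1,0,0,90,0,-25.7,10.2,1,0,0,90,0,-25.7,10.2,1,0,0,90,0,-25.7,10.2,1,0,0,90,0,-25.7,10.2,1,0,0,90,0,-25.7,10.2,1,0,0,90,0,-25.7,10.2,1,0,0,90,0]'

```text
time: 14.07
eef_pos: [0.6115, -0.1532, 0.1927]
tcp_rot: [0.985, 0.174, -0.002, -0.002]
contact_force: [0.9, 0.0, -0.2]
opening: 1.004
finger_force: 0.0
```

```bash
python3 -c "
from h import *
goto((.61,-.1567,.13),(.037,-.999,0))"
```

```text
shift [-0.25  0.3   6.27] rot [-0.2  0.2 17.9]
shift [-0.25  0.3   6.27] rot [  -0.2   -0.3 -162.1]
t 14.0667 tcp [ 0.6115 -0.1532  0.1927] q [-0.41  0.22  1.72  0.    1.2   0.81]
```

>>> arm_command --series '[-0.3,0.3,2,0,0,18,0,-0.3,0.3,4,0,0,18,0,-0.3,0.3,6,0,0,18,0,-0.3,0.3,6,0,0,18,0,-0.3,0.3,6,0,0,18,0,-0.3,0.3,6,0,0,18,0]'

```text
time: 14.57
eef_pos: [0.6111, -0.1565, 0.136]
tcp_rot: [1.0, 0.023, 0.0, -0.001]
contact_force: [1.1, -1.3, 0.2]
opening: 0.995
finger_force: 0.0
```

```bash
python3 -c "
from h import *
goto((.61,-.1567,.055),(.037,-.999,0))"
```

```text
shift [-0.11  0.03  8.1 ] rot [-0.1 -0.   0.5]
shift [-0.11  0.03  8.1 ] rot [ 1.000e-01 -1.000e-01 -1.795e+02]
t 14.5667 tcp [ 0.6111 -0.1565  0.136 ] q [-0.41  0.28  1.77  0.    1.09  1.11]
```

>>> arm_command --series '[-0.1,0,2,0,0,0.5,0,-0.1,0,4,0,0,0.5,0,-0.1,0,6,0,0,0.5,0,-0.1,0,7.3,0,0,0.5,0,-0.1,0,7.4,0,0,0.5,0,-0.1,0,7.4,0,0,0.5,0.3,-0.1,0,7.4,0,0,0.5,0.6,-0.1,0,7.4,0,0,0.5,1,-0.1,0,7.4,0,0,0.5,1,-0.1,0,7.4,0,0,0.5,1]' --force 50

```text
time: 15.4
eef_pos: [0.6111, -0.1569, 0.0637]
tcp_rot: [1.0, 0.017, 0.002, 0.0]
contact_force: [-0.0, 0.5, -0.4]
opening: 0.302
finger_force: 0.0
```

>>> arm_command --series '[0,0,0,0,0,0,1,0,0,0,0,0,0,1,0,0,0,0,0,0,1,0,0,0,0,0,0,1]'

```text
time: 15.73
eef_pos: [0.6111, -0.1568, 0.0636]
tcp_rot: [1.0, 0.017, 0.002, 0.0]
contact_force: [0.3, 1.8, 4.8]
opening: 0.215
finger_force: 48.9
```

>>> arm_command --series '[0,0,-0.5,0,0,0,1,0,0,-1.2,0,0,0,1,0,0,-2.5,0,0,0,1,0,0,-4.5,0,0,0,1,0,0,-7,0,0,0,1,0,0,-10,0,0,0,1,0,0,-13,0,0,0,1,0,0,-16,0,0,0,1,0,0,-18,0,0,0,1,0,0,-18,0,0,0,1]'

```text
time: 16.57
eef_pos: [0.6123, -0.1576, 0.2503]
tcp_rot: [1.0, 0.018, 0.006, 0.002]
contact_force: [0.9, -0.7, 0.5]
opening: 0.222
finger_force: 49.0
```

```bash
cat > fin.py <<'E'
from h import *
import sys
f=np.array([-.932,-.362,0]);f/=np.linalg.norm(f); s=np.sin(.5)*f+np.array([0,0,np.cos(.5)])
W=np.array([.724,.2375,.1]); sc=W+.06*s; tcp=sc+.048*s
goto(tcp+float(sys.argv[1])*s+[0,0,float(sys.argv[2])],(.362,-.932,0),-s)
print(sc,tcp)
E
python3 fin.py .06 .05; python3 -c "
from h import *
s=state()[0];print(s['opening'],s['finger_force'],s['contact_force'])
S=cam('scene');T=cam('top');cv2.imwrite('pics/s8.png',S[0]);cv2.imwrite('pics/t8.png',T[0])"
```

```text
shift [  5.   -36.42  -4.81] rot [  5.1  27.8 -18.7]
shift [  5.   -36.42  -4.81] rot [ 39.1  -7.2 156.5]
t 16.5667 tcp [ 0.6123 -0.1576  0.2503] q [-0.41  0.17  1.68  0.    1.28  1.12]
[0.69718607 0.22708515 0.15265495] [0.67573493 0.21875327 0.19477892]
0.22152197260384354 48.981120586395264 [ 0.86965469 -0.68130858  0.48958112]
```

>>> arm_command --series '[0.5,-2,-0.5,0.4,2,-1.4,1,1,-6,-1,0.8,4.5,-3,1,1.6,-10,-1.6,1.4,7.5,-5,1,2.2,-14,-2.2,2,10.5,-7,1,2.8,-18,-2.7,2.5,13.5,-9,1,3.4,-22,-3.2,3,17,-11.4,1,4,-26,-3.7,3.6,20,-13.5,1,4.5,-30,-4.2,4.2,23,-15.5,1,4.9,-33.5,-4.6,4.7,26,-17.4,1,5,-36.4,-4.8,5.1,27.8,-18.7,1]'

```text
time: 17.5
eef_pos: [0.6453, 0.2121, 0.2886]
tcp_rot: [0.953, 0.179, 0.239, -0.049]
contact_force: [1.0, -0.9, 0.0]
opening: 0.219
finger_force: 49.0
```

>>> arm_command --series '[0,0,0,0,0,0,1,0,0,0,0,0,0,1,0,0,0,0,0,0,1,0,0,0,0,0,0,1]'

```text
time: 17.83
eef_pos: [0.647, 0.208, 0.2896]
tcp_rot: [0.954, 0.177, 0.238, -0.048]
contact_force: [0.0, -0.6, 0.0]
opening: 0.218
finger_force: 49.0
```

```bash
python3 fin.py 0 0
```

```text
shift [-1.76  0.1   9.81] rot [-0.3  0.5 -0.3]
shift [-1.76  0.1   9.81] rot [  0.8   0.5 179.7]
t 17.8333 tcp [0.647  0.208  0.2896] q [0.12 0.02 1.83 0.17 0.83 1.23]
[0.69718607 0.22708515 0.15265495] [0.67573493 0.21875327 0.19477892]
```

>>> arm_command --series '[-0.3,0,2,0,0.2,0,1,-0.7,0,4.5,0,0.4,0,1,-1.2,0.1,7,-0.2,0.5,0,1,-1.6,0.1,8.8,-0.3,0.5,-0.3,1,-1.8,0.1,9.6,-0.3,0.5,-0.3,1,-1.8,0.1,9.8,-0.3,0.5,-0.3,1,-1.8,0.1,9.8,-0.3,0.5,-0.3,1,-1.8,0.1,9.8,-0.3,0.5,-0.3,1]'

```text
time: 18.5
eef_pos: [0.6767, 0.2191, 0.1977]
tcp_rot: [0.952, 0.179, 0.245, -0.046]
contact_force: [0.5, -0.3, -0.3]
opening: 0.218
finger_force: 49.0
```

```bash
python3 fin.py 0 0; python3 - <<'E'
from h import *
S=cam("scene");T=cam("top")
f=np.array([-.932,-.362,0]);f/=np.linalg.norm(f); s=np.sin(.5)*f+np.array([0,0,np.cos(.5)]);W=np.array([.724,.2375,.1])
a=(270,290);b=(250,110)
print("base exp S",((px(S,W+.06*s)-a)*4).round(),"T",((px(T,W+.06*s)-b)*4).round(), "cap S",((px(S,W+.14*s)-a)*4).round())
cv2.imwrite("pics/m9.png",np.hstack([cv2.resize(S[0][290:400,270:370],(400,440),interpolation=2),cv2.resize(T[0][110:220,250:350],(400,440),interpolation=2)]))
E
```

```text
shift [-0.23 -0.01  0.2 ] rot [ 0.  -0.2  0. ]
shift [-0.23 -0.01  0.2 ] rot [   0.4    0.  -180. ]
t 18.5 tcp [0.6767 0.2191 0.1977] q [0.13 0.16 1.84 0.19 0.65 1.21]
[0.69718607 0.22708515 0.15265495] [0.67573493 0.21875327 0.19477892]
base exp S [176.  79.] T [181. 219.] cap S [185. -82.]
```

View pics/m9.png

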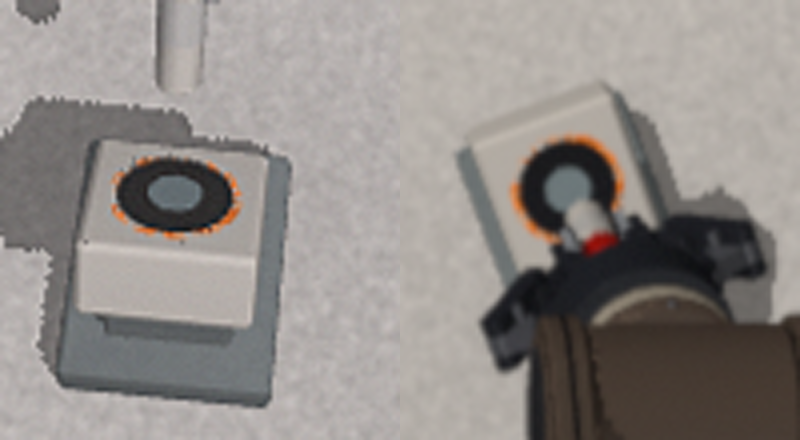

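The tube base hangs over the window at scene crop (180,85), against an expected (176,79), and in line with it in the top view. It is within a few mm. I'll let it settle and hand in.

>>> arm_command --series '[-0.1,0,0.1,0,0,0,1,-0.1,0,0.1,0,0,0,1,-0.1,0,0.1,0,0,0,1,-0.1,0,0.1,0,0,0,1,-0.1,0,0.1,0,0,0,1,-0.1,0,0.1,0,0,0,1,-0.1,0,0.1,0,0,0,1,-0.1,0,0.1,0,0,0,1]'

```text
time: 19.27
eef_pos: [0.6754, 0.2194, 0.1945]
tcp_rot: [0.952, 0.179, 0.244, -0.046]
contact_force: [0.1, -0.4, -0.6]
opening: 0.218
finger_force: 49.0
```

```bash
python3 fin.py 0 0; python3 -c "
from h import *
s=state()[0];print(np.abs(s['dq']).max(),s['finger_force']);print(ctrl.sign_off())"
```

```text
shift [ 0.02  0.07 -0.02] rot [-0.  -0.1  0.1]
shift [ 0.02  0.07 -0.02] rot [ 1.000e-01 -1.000e-01 -1.799e+02]
t 19.2667 tcp [0.6754 0.2194 0.1945] q [0.13 0.17 1.85 0.19 0.65 1.2 ]
[0.69718607 0.22708515 0.15265495] [0.67573493 0.21875327 0.19477892]
0.002225814386217522 49.0059395134449
the job is handed in; nothing more can be done
None
```

I handed the job in at 19.3 s; no verdict came back. The cover is open right back, the spatula is laid on the bench, and the red tube is held steady at the reader, its base within a few mm of the scan point by my measurements.

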